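# Load the grain dish into the dish reader

## Robot

A 7-joint arm with a two-finger parallel gripper is mounted at the origin on the work surface; the furniture and walls round the work are solid. World frame = base frame: x ahead of the robot, y to its left, z up, the work surface at z = 0. Lengths are in m, angles in degrees, forces in N, time in s.
With the tool pointing down it reaches from about 0.35 to 0.9 m from the base axis. Payload 7.2 kg.
Tool frame: the origin (TCP) lies between the finger pads; the fingertips stand 14 mm ahead of it and the grasp point (between the pads) lies 5 mm behind it; z points along the fingers, y is the line along which they close (so a half turn about z gives the same grasp; the last joint's range is limited). The gripper opens to 85 mm and grips with 20 to 120 N. Pads are 22 mm wide; open, the fingers measure 114 mm over their backs; the gripper's body (76 mm by 85 mm) begins 54 mm behind the grasp point. The pads swing forward as they close: fully open they stand 13 mm farther back than shut.
Start: joints at [-68.308, 23.554, -0.728, 91.456, 0.321, 64.991, -4.71], TCP at [0.27, 0.564, 0.245] pointing down, gripper open.
Joint ranges: [-169.25, 169.25], [-16.82, 113.86], [-84.01, 82.57], [7.8, 145.47], [-59.2, 239.2], [7.22, 106.19], [-163.78, 163.78]. Speed limits (degrees/s): [136.94, 136.94, 172.46, 172.46, 180, 180, 180].

## Interface

Orientations are given as [roll, pitch, yaw] about the fixed x, y, z axes, in that order (R = Rz(yaw) Ry(pitch) Rx(roll)).
In Python, from workcell import get_obs, get_image, sign_off, boxes_of, masks_of, spot_point gives the robot as it stands.
- The arm moves only by the shell command python3 -m inch 'ROWS' [OPENING] [FORCE]. ROWS is JSON, a list of rows, each a list of 4 numbers: the shift along the tool's x, y, z in mm, then the turn about the tool's z in degrees. In form: [[x, y, z, spin], ...]. A call has 1 to 8 rows; each row is the pose to reach, as a shift and turn from the pose commanded when the call began, along the tool's axes at that moment; what a row does not reach only later rows make up. A row lasts 1/8 s, in which the tool goes at most 62.5 mm and 10.7 degrees, less where a joint would pass 70% of its speed; a pose out of reach is approached as far as the arm can. A call with a gripper value outside its range is refused whole. OPENING is the opening, from 0 (shut) to 1 (fully open), set as the call begins (- or left out, the last holds). The fingers move at their own pace and stop on an object; FORCE is the grip in N (left out, the last holds). Time passes only in rows, so rows that repeat a pose let the fingers close. It gives the time, the measured TCP pose, the force, the opening and the grip force at its end, in the units of the state.
- get_obs(): the state, without advancing time (a new reading comes with each control period).
- get_image(name): name is "scene" or "top" or "wrist"; returns a dict with "pixels" (480x640x3 uint8, blue, green, red), "mtx" (3x3 intrinsics, pixels), "k1" (the pictures are not rectified: a ray, as slopes to the right and down, at radius r is drawn at 1 + k1 r^2 times it, then the intrinsics apply), "camera_from_world" (4x4, takes a point from world to camera coordinates); the wrist camera has in their place "hand_eye" (4x4, takes a point from camera to tool coordinates, whose origin is the TCP and whose axes are the flange's). Camera axes: x right, y down, z forward; pixel columns grow to the right and rows downward; lengths in m; the calibration is good to about 2 mm. A picture is of the moment at which its call begins: read the wrist's pose just before it. There is no depth.
- sign_off(): hands the job in; it is judged then, once.
Trained networks look in the newest picture that a camera, given by its name, has taken for a name from the list of things; names that differ only in an ending like _2 or _b are one class to them, and where a whole thing is asked for, a point or a joint stands for the part that bears it (a point fixed in the world has none). Each returns a list of dicts, best first, with "confidence" (0 to 1); they miss things now and then, are a little off and sometimes report something else, mostly with a low value. They report only what shows in the picture. A call takes as long as a camera call. They do not tell look-alikes from the thing itself.
- boxes_of(camera, thing): "centre" ([column, row] as shares, 0 to 1, of the picture: columns of its width, rows of its height, amid what is visible of it).
- masks_of(camera, thing): "mask" (480x640 bool, what is visible of it) and "centre" ([column, row] as shares, 0 to 1, of the picture: columns of its width, rows of its height, amid what is visible of it).
- spot_point(camera, thing): "centre" ([column, row] as shares, 0 to 1, of the picture: columns of its width, rows of its height: a listed point, or the origin of a listed thing).
The state is a dict: "time_s": time; "qpos": joint angles; "dq": joint speeds; "joint_torque": joint torques, N m; "position": TCP position; "tcp_rot": TCP orientation; "ft_force": force on the tool from outside, world axes, zero at the start; "ft_torque": the same for the moment, N m; "grip_width": finger opening in m; "finger_force": force on a finger pad.
Only numpy, scipy, OpenCV 4.12 (cv2) and the standard library are available. Lean on these libraries where they do the work, as an engineer would, in place of code of your own. Each camera call takes 0.05 s, during which the arm holds its last target. There are 200 camera calls.

## Task

Load the dish of grain into the dish reader: slide the reader's grey cover fully open, push the dish along the bench into the bay until it is home against the two rubber stops, then slide the cover fully shut over it. The dish is filled loosely, so keep it flat on the bench all the way, neither lifting nor tipping it, and leave the green-capped vial and the lidded moisture dish where they stand.

Things in the scene. Friction and masses are not known exactly. Their poses are not given: they have to be found in the camera images.
- reader: White bench-top dish reader, fixed, 140 x 250 mm. Origin: on the bench at the centre of its bay, where the dish's centre lies when home. Own x points into the bay (the dish goes in along +x), z up. Bay: floor level with the bench, walls at y = +/-53 mm, 35 mm high. Round rubber stops, 10 mm diameter, at x = 47, y = +/-27 mm. Rear spine with display: x 54 to 86 mm, 61 mm high, y -69 to 181 mm.
- bay_mouth (a point): Middle of the bay's open mouth, on the bench, at reader x = -53 mm, y = 0. The mouth flares to about 120 mm wide; the bay narrows to 106 mm from reader x = -26 mm inward. The outer cheek ends at reader y = -69 mm. Axes are the reader's.
- block_top (a point): Centre of the top of the reader's electronics block, 36 mm above the bench, at reader x = 0, y = +120 mm; the block spans reader x -53 to 54 mm, y 60 to 181 mm. The open cover parks above it. Axes are the reader's.
- cover (a joint): Slide of the grey cover along the reader's y, in m: 0 = shut over the bay, growing towards the reader's +y up to 0.120 = fully open. Stays where left (friction 1.5 N). A flat plate 111 mm (x) by 126 mm (y), top 42 mm above the bench, with an apron in front (reader x -60 to -55 mm, from the plate down to 5 mm above the bench) that closes the bay's mouth.
- cover_grip (a point): Point in the black grip bar on top of the cover, 60 mm above the bench; at reader x = -5, y = -18 mm when shut, moving with the cover. Axes are the reader's. The bar is 54 mm long along x, 14 mm wide along y and stands 26 mm up from the plate (42 to 68 mm above the bench).
- grain_dish: Round black dish filled with pale grain, 98 mm diameter, 18 mm high, about 0.24 kg, loose on the bench in front of the reader's mouth. Origin: centre of its underside; own z up.
- moisture_dish: Bystander: small round aluminium dish with a knobbed lid, 60 mm diameter, 34 mm high. Origin: centre of its underside.
- green_vial: Bystander: upright sample vial with green cap, 32 mm diameter, 72 mm high. Origin: centre of its underside.
- power_strip_2: White mains power strip lying on the bench beyond the dish, fixed: 265 mm long along its own y, 52 mm wide, 39 mm high, with two black plugs standing up to 95 mm above the bench. Origin: middle of its underside.
Not all that is in view belongs to the job. What is shaped like the grain_dish but purple is not meant.

How it is judged:
By the outcome, as a careful person would: the job done as asked, in the order asked, and still so for the second after the job is handed in, with the robot touching nothing.
It also fails if it takes over 64 s, if anything falls off the work surface, if the arm or the gripper's body presses on something with over 40 N, if the wrist force passes 120 N, or if a joint passes its speed limit or range.

## Working session

There is one attempt and no reset: what is moved stays moved. The work goes in short steps, Python scripts to look and compute and a shell command to move; the robot and the scene stay as the last step left them, time stands still between calls to the robot, and variables do not carry over. Pictures are saved under pics/ and viewed, at most 11 in all, crops included, and the job is handed in when it is done.

```bash
mkdir -p pics; cat > h.py <<'E'
import numpy as np, cv2
from workcell import *
from scipy.spatial.transform import Rotation as R
def cam(name):
    o=get_obs(); im=get_image(name)
    if 'camera_from_world' in im: M=np.array(im['camera_from_world'])
    else:
        T=np.eye(4); T[:3,:3]=R.from_euler('xyz',o['tcp_rot'],degrees=True).as_matrix(); T[:3,3]=o['position']
        M=np.linalg.inv(T@np.array(im['hand_eye']))
    return dict(px=im['pixels'],K=np.array(im['mtx']),k1=im['k1'],M=M)
def ray(c,uv):
    x,y,_=np.linalg.inv(c['K'])@[uv[0],uv[1],1]
    d=np.hypot(x,y); r=d
    for _ in range(20): r=d/(1+c['k1']*r*r)
    s=r/d if d>0 else 1
    Rm=c['M'][:3,:3]; return -Rm.T@c['M'][:3,3], Rm.T@np.array([x*s,y*s,1])
def atz(c,uv,z):
    o,d=ray(c,uv); return o+d*(z-o[2])/d[2]
def tri(a):
    A=0;b=0
    for c,uv in a:
        o,d=ray(c,uv); d=d/np.linalg.norm(d); P=np.eye(3)-np.outer(d,d); A=A+P; b=b+P@o
    p=np.linalg.solve(A,b)
    return p,[round(1000*np.linalg.norm((np.eye(3)-np.outer(d/np.linalg.norm(d),d/np.linalg.norm(d)))@(p-o)),1) for o,d in (ray(*x) for x in a)]
def proj(c,p):
    q=c['M'][:3,:3]@p+c['M'][:3,3]; x,y=q[:2]/q[2]; f=1+c['k1']*(x*x+y*y)
    return (c['K']@[x*f,y*f,1])[:2]
E
python3 - <<'E'
from h import *
o=get_obs(); print(o['position'],o['tcp_rot'],o['time_s'])
C={}
for n in ('scene','top'):
    C[n]=c=cam(n); cv2.imwrite(f'pics/{n}0.png',c['px'])
    print(n,'cam at',(-c['M'][:3,:3].T@c['M'][:3,3]).round(3))
    for t in ['reader','bay_mouth','block_top','cover_grip','grain_dish','moisture_dish','green_vial','power_strip_2']:
        for s in spot_point(n,t)[:3]:
            uv=np.array(s['centre'])*[640,480]
            z={'block_top':.036,'cover_grip':.06}.get(t,0)
            print(n,t,round(s['confidence'],2),uv.round(1),atz(c,uv,z).round(4))
E
```

```text
[0.26987291 0.56322362 0.24446623] [-1.79909708e+02  6.00257223e-03  1.54402686e+02] 0.0
scene cam at [-0.082 -0.637  0.774]
scene reader 0.89 [383.5 259.6] [ 0.4664 -0.4386  0.    ]
scene bay_mouth 0.63 [354.8 249.8] [ 0.4585 -0.3852  0.    ]
scene block_top 0.94 [396.9 196.2] [ 0.5835 -0.4017  0.036 ]
scene cover_grip 0.65 [385.3 225.8] [ 0.4893 -0.4235  0.06  ]
scene grain_dish 0.92 [318.3 364. ] [ 0.2363 -0.4461  0.    ]
scene grain_dish 0.84 [291.4 242.1] [ 0.4128 -0.2794  0.    ]
scene grain_dish 0.18 [385.4 227.4] [ 0.534  -0.4075  0.    ]
scene moisture_dish 0.76 [337.1 178.6] [ 0.5958 -0.2675  0.    ]
scene green_vial 0.67 [352.6 311. ] [ 0.3462 -0.4442  0.    ]
top cam at [ 0.332 -0.335  0.913]
top reader 0.71 [376.1 222. ] [ 0.473  -0.4357  0.    ]
top bay_mouth 0.75 [347.1 231.4] [ 0.4575 -0.3834  0.    ]
top block_top 0.56 [354.2 146.1] [ 0.6026 -0.3991  0.036 ]
top cover_grip 0.9 [374.8 203.8] [ 0.4945 -0.4281  0.06  ]
top cover_grip 0.38 [349.9 232.7] [ 0.4469 -0.3848  0.06  ]
top grain_dish 0.85 [289.  254.3] [ 0.4195 -0.2795  0.    ]
top grain_dish 0.83 [392.  352.8] [ 0.2429 -0.4547  0.    ]
top moisture_dish 0.73 [287.7 159.1] [ 0.5928 -0.2803  0.    ]
top green_vial 0.79 [381.6 289.7] [ 0.3528 -0.4406  0.    ]
```

View pics/scene0.png

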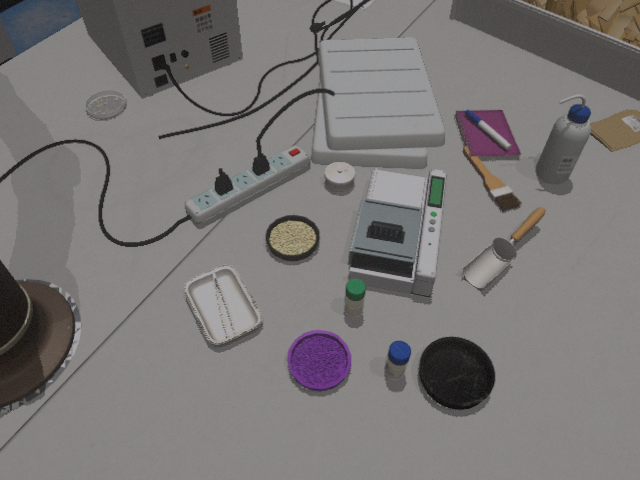

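View pics/top0.png

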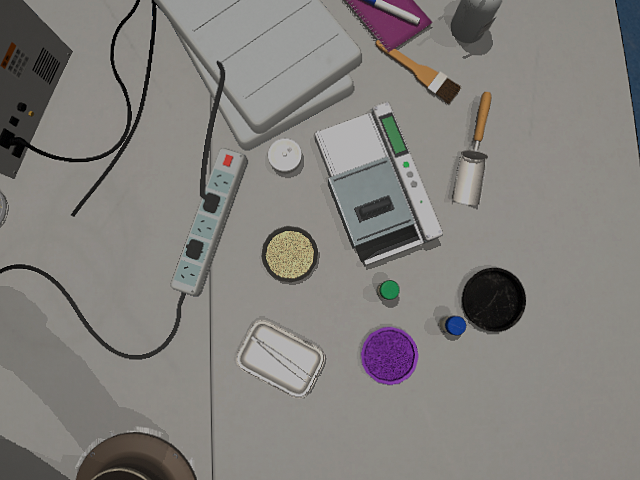

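The pale grain dish is at scene (292,238) and top (290,254). The purple look-alike at top (390,355) and the empty black dish at (493,299) are not meant. The cover is partly open, with dark bay showing at top (390,243). Next I'll bring the wrist camera over.

```bash
python3 -m inch '[[-34,-45,-25,3],[-68,-90,-50,6],[-102,-135,-75,9],[-136,-180,-100,12],[-170,-225,-100,15],[-204,-270,-100,18],[-238,-315,-100,21],[-272,-360,-100,24]]'; python3 - <<'E'
from workcell import *; import numpy as np
print(np.array(get_image('wrist')['hand_eye']).round(3)); o=get_obs(); print(o['position'],o['tcp_rot'],o['qpos'])
E
```

```text
time_s: 1.9
position: [0.3599, 0.1196, 0.3456]
tcp_rot: [179.9, -0.0, 130.3]
ft_force: [0.6, 0.1, -0.3]
grip_width: 0.0855
finger_force: 0.0
[[-0.    -0.95  -0.311  0.08 ]
 [ 1.    -0.    -0.     0.001]
 [ 0.    -0.311  0.95  -0.129]
 [ 0.     0.     0.     1.   ]]
[0.36105059 0.11259499 0.34572025] [1.79986896e+02 7.51532838e-02 1.29742687e+02] [-45.21365328  -7.94730859  18.22543846 114.19809815   2.66059227
  73.34302028  11.82899691]
```

```bash
python3 - <<'E'
from h import *
c=cam('top'); i=c['px'][200:310,235:350]; cv2.imwrite('pics/crop.png',cv2.resize(i,None,fx=5,fy=5,interpolation=cv2.INTER_CUBIC))
E
```

```text
(no output)
```

View pics/crop.png

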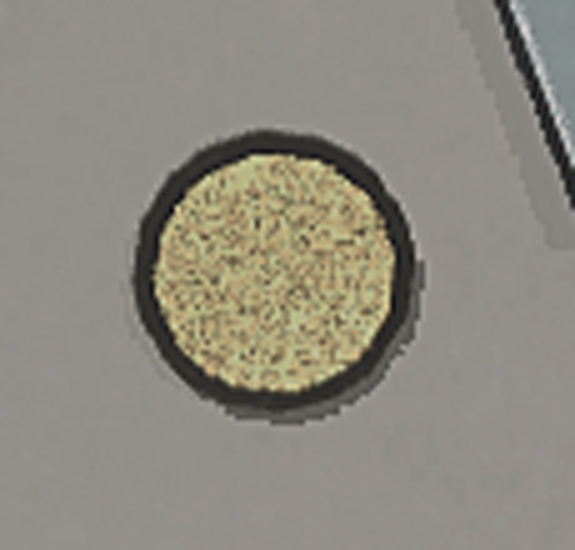

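```bash
python3 -m inch '[[-54,-28,0,4],[-108,-56,0,8],[-162,-84,0,12],[-216,-112,0,16],[-270,-140,0,20],[-324,-168,0,24],[-375,-195,0,24],[-375,-195,0,24]]'; python3 - <<'E'
from h import *
C={n:cam(n) for n in('scene','top')}
U={}
def add(n,c):
    for t in ['reader','bay_mouth','block_top','cover_grip','grain_dish','moisture_dish','green_vial','power_strip_2']:
        for s in spot_point(n,t)[:3]:
            uv=np.array(s['centre'])*[640,480]; z={'block_top':.036,'cover_grip':.06}.get(t,0)
            print(n,t,round(s['confidence'],2),uv.round(),atz(c,uv,z).round(4))
w=cam('wrist'); cv2.imwrite('pics/w1.png',w['px']); add('wrist',w)
for n in C:
  for s in boxes_of(n,'power_strip_2')[:1]+spot_point(n,'power_strip_2')[:1]: uv=np.array(s['centre'])*[640,480]; print(n,'strip',uv,atz(C[n],uv,.03))
print('plugs',atz(C['top'],(197,248),.09),atz(C['top'],(211,203),.09),'red',atz(C['top'],(228,160),.039))
o=get_obs(); print(o['position'],o['tcp_rot'],o['qpos'].round(1),o['time_s'])
E
```

```text
time_s: 3.0
position: [0.4541, -0.2944, 0.3445]
tcp_rot: [-179.8, 0.1, 106.1]
ft_force: [0.2, 0.6, 0.2]
grip_width: 0.0854
finger_force: 0.0
wrist reader 0.89 [306. 285.] [ 0.4789 -0.4328  0.    ]
wrist reader 0.15 [215. 269.] [ 0.3525 -0.4451  0.    ]
wrist bay_mouth 0.86 [301. 253.] [ 0.4595 -0.3886  0.    ]
wrist bay_mouth 0.6 [294. 167.] [ 0.42   -0.2805  0.    ]
wrist block_top 0.75 [396. 297.] [ 0.5921 -0.3994  0.036 ]
wrist cover_grip 0.88 [313. 305.] [ 0.4893 -0.4289  0.06  ]
wrist grain_dish 0.96 [291. 166.] [ 0.4165 -0.2803  0.    ]
wrist grain_dish 0.78 [133. 246.] [ 0.2386 -0.443   0.    ]
wrist moisture_dish 0.73 [425. 197.] [ 0.5917 -0.2702  0.    ]
wrist green_vial 0.9 [217. 269.] [ 0.3546 -0.4443  0.    ]
scene strip [337.6   177.888] [ 0.57175339 -0.28165855  0.03      ]
plugs [ 0.42484991 -0.13672496  0.09      ] [ 0.49784455 -0.1595425   0.09      ] red [ 0.58364802 -0.17833489  0.039     ]
[ 0.45440572 -0.29038864  0.34535294] [ 1.79986143e+02 -1.47983396e-03  1.06412416e+02] [-14.7  14.   52.3  97.5 -11.5  74.1  56.4] 3.75
```

View pics/w1.png

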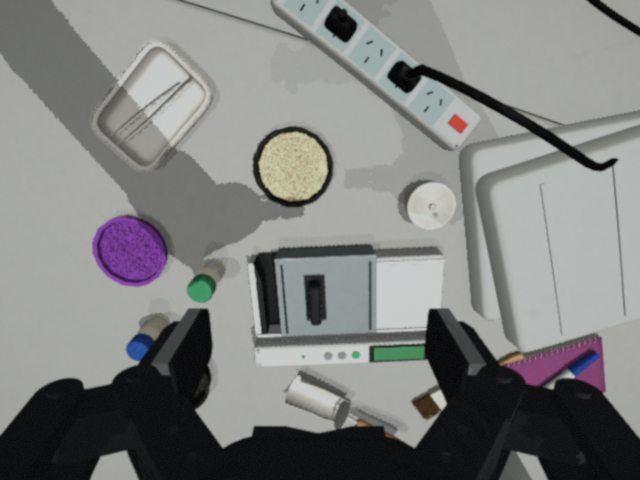

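The wrist view shows the grain dish at (293,166), the reader spanning (250-445, 245-365) and the grip bar at (316,300). The cover is about 30 mm open already, and the crop confirms pale grain in the black dish. Next I'll pick corners on enlarged views to fit the reader's pose.

```bash
python3 - <<'E'
from h import *
a=cv2.imread('pics/w1.png')[235:375,240:450]; b=cv2.imread('pics/top0.png')[95:275,305:450]
a=cv2.resize(a,(798,532),interpolation=cv2.INTER_CUBIC); b=cv2.resize(b,(483,600),interpolation=cv2.INTER_CUBIC)
cv2.imwrite('pics/wc.png',a); cv2.imwrite('pics/tc.png',b)
E
```

```text
(no output)
```

View pics/wc.png

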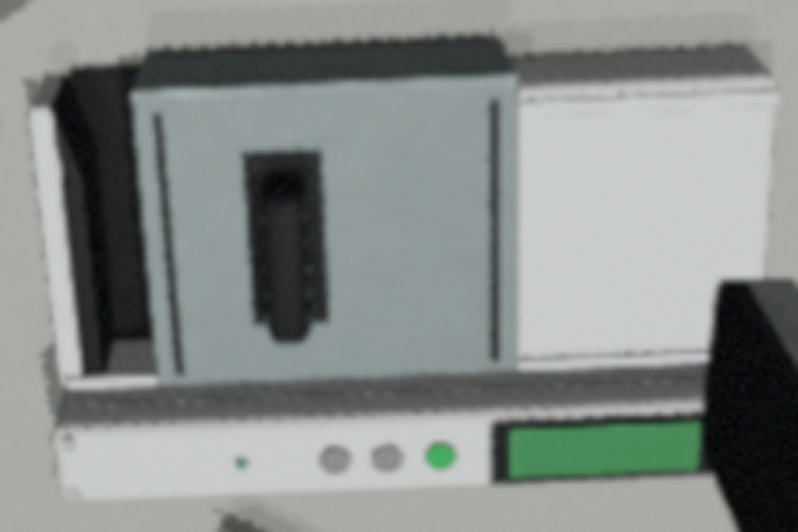

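View pics/tc.png

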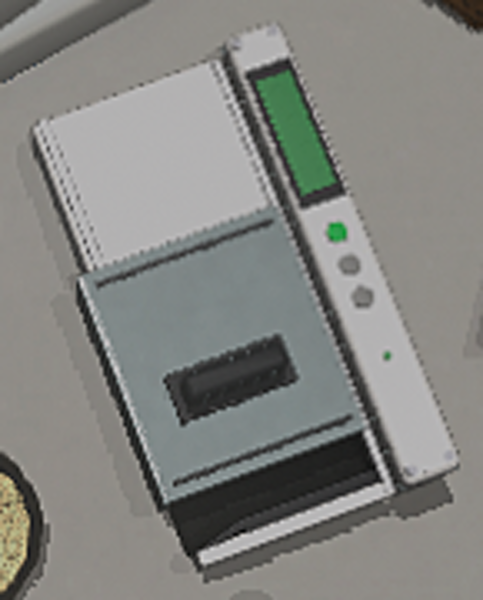

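```bash
cat > fit.py <<'E'
from h import *
from scipy.optimize import least_squares
import json
t=cam('top')
w=cam('wrist')   # arm still where w1 was taken
W=lambda u,v:(240+u/3.8,235+v/3.8); T=lambda u,v:(305+u/3.332,95+v/3.333)
P=[(w,W(57,424),54,-69,61,0),(w,W(65,500),86,-69,61,0),(w,W(775,88),-53,181,36,0),
(w,W(135,95),-60,-63,42,1),(w,W(518,75),-60,63,42,1),(w,W(162,380),51,-63,42,1),(w,W(518,372),51,63,42,1),
(t,T(282,27),86,181,61,0),(t,T(228,48),54,181,61,0),(t,T(405,480),54,-69,61,0),(t,T(455,463),86,-69,61,0),(t,T(35,122),-53,181,36,0),
(t,T(80,277),-60,63,42,1),(t,T(165,505),-60,-63,42,1),(t,T(367,430),51,-63,42,1)]
def pt(p,x,y,z,c):
    y=y/1e3+c*p[3]; x/=1e3; a=p[2]
    return np.array([p[0]+x*np.cos(a)-y*np.sin(a),p[1]+x*np.sin(a)+y*np.cos(a),z/1e3])
f=lambda p:np.concatenate([proj(c,pt(p,*k))-uv for c,uv,*k in P])
s=least_squares(f,[.47,-.437,np.radians(-74),.03],loss='soft_l1')
p=s.x; print('reader',p[:2].round(4),'yaw',np.degrees(p[2]).round(2),'q',p[3].round(4)); print(f(p).reshape(-1,2).round(1).tolist())
# spine near corners triangulated heights
print(tri([(w,P[0][1]),(t,P[9][1])]),tri([(w,P[1][1]),(t,P[10][1])]))
g=pt(p,-5,-18,60,1); print('grip',g)
# grain dish from masks
m={}
for n,c in(('wrist',w),('top',t)):
    for k in masks_of(n,'grain_dish')[:3]:
        M=k['mask'].astype(np.uint8); (x,y),r=cv2.minEnclosingCircle(max(cv2.findContours(M,0,2)[0],key=cv2.contourArea))
        e=cv2.fitEllipse(max(cv2.findContours(M,0,2)[0],key=cv2.contourArea))
        q=atz(c,e[0],.009); print(n,round(k['confidence'],2),np.round(e[0],1),q.round(4),'reader fr',(R.from_euler('z',-p[2]).apply(q-[p[0],p[1],0])*1e3).round(1)); m.setdefault(n,e[0])
print('dish tri',tri([(w,m['wrist']),(t,m['top'])]))
G=[np.array(max(spot_point(n,'cover_grip'),key=lambda s:s['confidence'])['centre'])*[640,480] for n in('wrist','top')]
print('grip tri',tri([(w,G[0]),(t,G[1])]))
o=get_obs(); print(o['position'],o['tcp_rot'])
json.dump(list(p),open('p.json','w'))
E
python3 fit.py
```

```text
reader [ 0.478  -0.4375] yaw -71.44 q 0.0306
[[-3.7, 1.3], [-3.5, 2.0], [0.9, -1.5], [-1.0, -0.7], [0.0, 0.9], [-1.9, 1.8], [-1.0, 0.8], [-0.2, -3.6], [-1.3, -4.0], [-0.5, 1.8], [2.3, 0.3], [-1.5, -0.9], [-1.5, -1.5], [-1.3, -1.5], [-0.8, -1.3]]
(array([ 0.43393445, -0.51335495,  0.05246915]), [np.float64(0.1), np.float64(0.1)]) (array([ 0.44237768, -0.53799869,  0.05864947]), [np.float64(1.4), np.float64(1.4)])
grip [ 0.48842372 -0.42869124  0.06      ]
wrist 0.97 [129.4 250.4] [ 0.2384 -0.4472  0.009 ] reader fr [ -67.  -230.2    9. ]
wrist 0.87 [292.4 166.5] [ 0.4188 -0.2794  0.009 ] reader fr [-168.7   -5.9    9. ]
top 0.81 [288.6 255.4] [ 0.4167 -0.2793  0.009 ] reader fr [-169.5   -7.8    9. ]
top 0.62 [389.6 355.7] [ 0.2389 -0.4491  0.009 ] reader fr [ -65.  -230.4    9. ]
dish tri (array([ 0.37930972, -0.29270146,  0.32965522]), [np.float64(9.7), np.float64(9.7)])
grip tri (array([ 0.49230963, -0.42353691,  0.07104997]), [np.float64(2.9), np.float64(2.9)])
[ 0.45435647 -0.29053929  0.34523407] [-1.79994300e+02 -5.16974724e-04  1.06396213e+02]
```

```bash
cat >> fit.py <<'E'
print('--- refit with end inset')
def f2(p):
    r=[]
    for c,uv,x,y,z,k in P:
        if z==61: y-=np.sign(y)*p[4]*1e3
        r.append(proj(c,pt(p,x,y,z,k))-uv)
    return np.concatenate(r)
s=least_squares(f2,[*p,0.003],loss='soft_l1'); p=s.x
print(p.round(4),np.degrees(p[2]).round(2),f2(p).reshape(-1,2).round(1).tolist())
w_,t_=(292.4,166.5),(288.6,255.4)
print('dish',tri([(w,w_),(t,t_)]))
a=p[2]; g=pt(p,-5,-18,60,1); print('grip',g, 'q',p[3])
json.dump(list(p),open('p.json','w'))
E
python3 fit.py | sed -n '/---/,$p'
```

```text
--- refit with end inset
[ 0.4764 -0.4374 -1.2488  0.0319  0.0055] -71.55 [[-0.6, 0.7], [-0.5, 1.4], [-0.0, -1.7], [-1.0, -1.3], [0.1, 0.6], [-2.0, 1.3], [-1.1, 0.4], [1.2, 0.1], [0.1, -0.2], [-1.7, -0.3], [1.1, -1.7], [-1.4, -0.2], [-1.7, -1.4], [-1.6, -1.3], [-1.1, -1.1]]
dish (array([ 0.41779774, -0.27954772,  0.00561371]), [np.float64(0.9), np.float64(0.9)])
grip [ 0.48809093 -0.42826303  0.06      ] q 0.03194372167545685
```

```bash
python3 -m inch '[[-35,-1,50,-1],[-70,-3,100,-2],[-106,-4,150,-2],[-142,-6,200,-2],[-142,-6,225,-2],[-142,-6,225,-2]]' 0.6; python3 - <<'E'
from h import *; import json
p=json.load(open('p.json'))
w=cam('wrist'); cv2.imwrite('pics/w2.png',w['px'])
o=get_obs(); print(o['position'],o['tcp_rot'],o['time_s'])
for s in spot_point('wrist','cover_grip')[:2]:
    uv=np.array(s['centre'])*[640,480]; print(s['confidence'],uv,atz(w,uv,.06))
E
```

```text
time_s: 5.1
position: [0.4875, -0.4278, 0.1179]
tcp_rot: [-179.8, -0.2, 108.4]
ft_force: [-0.2, -0.3, 0.0]
grip_width: 0.0514
finger_force: 0.0
[ 0.48838807 -0.42827346  0.11982341] [-1.79931165e+02 -6.69338353e-02  1.08392546e+02] 5.15
0.64 [320.192 271.2  ] [ 0.48893357 -0.42702693  0.06      ]
```

View pics/w2.png

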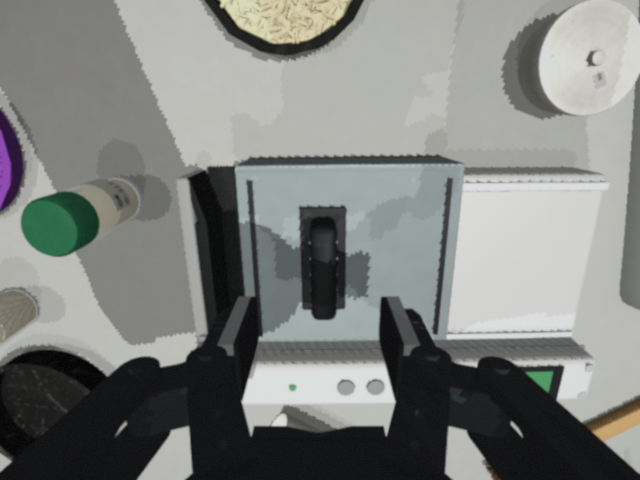

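The bar at (321,268) sits between the fingers, and its measured position matches the fit within 1 mm. I'll descend and grip.

```bash
python3 -m inch '[[0,0,30,0],[0,0,58,0],[0,0,58,0]]' 0.6; python3 -m inch '[[0,0,0,0],[0,0,0,0],[0,0,0,0],[0,0,0,0]]' 0 40
```

```text
time_s: 5.58
position: [0.489, -0.4274, 0.0625]
tcp_rot: [180.0, -0.1, 108.5]
ft_force: [0.9, 0.2, 0.3]
grip_width: 0.0512
finger_force: 0.0
time_s: 6.08
position: [0.4896, -0.429, 0.0643]
tcp_rot: [179.9, 0.1, 108.4]
ft_force: [0.1, 0.2, 6.9]
grip_width: 0.0133
finger_force: 39.5
```

```bash
python3 -m inch '[[0,6,-1,0],[0,18,-1,0],[0,32,-1,0],[0,46,-1,0],[0,60,-1,0],[0,72,-1,0],[0,80,-1,0],[0,84,-1,0]]'; python3 -m inch '[[0,2,0,0],[0,4,0,0],[0,6,0,0],[0,6,0,0]]'
```

```text
time_s: 7.08
position: [0.5705, -0.401, 0.0643]
tcp_rot: [179.9, 0.0, 108.5]
ft_force: [-1.7, 2.5, 8.0]
grip_width: 0.0134
finger_force: 40.4
time_s: 7.58
position: [0.5726, -0.4003, 0.0643]
tcp_rot: [-179.9, -0.1, 108.4]
ft_force: [-10.8, 2.1, 12.6]
grip_width: 0.0128
finger_force: 41.1
```

The cover reached its end stop: 87.5 mm of travel from about 32 mm, with the force rising. Next I'll release, rise and go round behind the dish.

```bash
python3 -m inch '[[0,0,0,0],[0,0,0,0],[0,0,-40,0],[0,0,-90,0],[45,-22,-110,0],[90,-44,-110,0],[135,-66,-110,0],[180,-88,-110,0]]' 0.6;  python3 -m inch '[[46,-23,0,0],[46,-23,40,0],[46,-23,40,0],[46,-23,40,0]]'
python3 - <<'E'
from h import *; import json
p=np.array(json.load(open('p.json')))
o=get_obs(); print('tcp',o['position'],o['tcp_rot'][2],o['time_s'])
rf=lambda q:(R.from_euler('z',-p[2]).apply(np.array(q)-[p[0],p[1],0])*1e3).round(1)
print('tcp reader',rf(o['position']))
c=cam('top'); cv2.imwrite('pics/t3.png',c['px'])
for n in('top','scene'):
    c=cam(n)
    for k in masks_of(n,'grain_dish')[:2]:
        e=cv2.fitEllipse(max(cv2.findContours(k['mask'].astype(np.uint8),0,2)[0],key=cv2.contourArea)); print(n,'dish',round(k['confidence'],2),rf(atz(c,e[0],.009)))
    for s in spot_point(n,'cover_grip')[:2]: print(n,'grip',round(s['confidence'],2),rf(atz(c,np.array(s['centre'])*[640,480],.06)))
E
```

```text
time_s: 8.57
position: [0.4334, -0.2555, 0.1732]
tcp_rot: [180.0, -0.0, 108.4]
ft_force: [0.2, 0.6, 0.7]
grip_width: 0.0514
finger_force: 0.0
time_s: 9.07
position: [0.398, -0.2216, 0.134]
tcp_rot: [-180.0, 0.1, 108.3]
ft_force: [1.0, 0.7, 0.7]
grip_width: 0.0514
finger_force: 0.0
tcp [ 0.39799366 -0.22163224  0.13400032] 108.33180188071178 9.075
tcp reader [-229.5   -6.1  134. ]
top dish 0.89 [-166.8   -4.     9. ]
top dish 0.77 [ -63.9 -228.4    9. ]
top grip 0.73 [ -5.  105.9  60. ]
scene dish 0.68 [-168.4   -5.8    9. ]
scene dish 0.6 [ -67.4 -227.6    9. ]
scene grip 0.71 [-11.2 102.4  60. ]
```

View pics/t3.png

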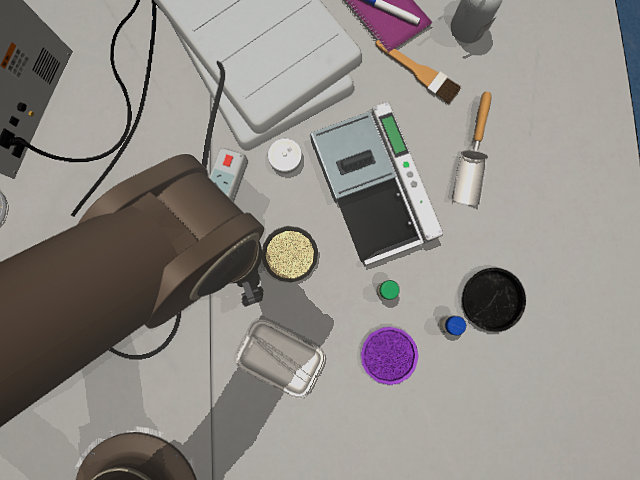

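The cover is fully open, with its grip at reader y ≈ 104 mm. The dish is still at (290,254), with the fingers behind it. Next I'll lower carefully.

```bash
python3 -m inch '[[0,0,40,0],[0,0,80,0],[0,0,102,0],[0,0,108,0],[0,0,108,0],[0,0,108,0]]'; python3 -m inch '[[0,0,3,0],[0,0,3,0]]'; python3 -m inch '[[0,0,3,0],[0,0,3,0]]'
```

```text
time_s: 10.18
position: [0.3981, -0.2209, 0.0261]
tcp_rot: [179.9, 0.0, 108.4]
ft_force: [0.0, 0.8, -0.2]
grip_width: 0.0511
finger_force: 0.0
time_s: 10.42
position: [0.3977, -0.2205, 0.0225]
tcp_rot: [180.0, 0.0, 108.4]
ft_force: [-0.8, 0.7, -0.7]
grip_width: 0.0512
finger_force: 0.0
time_s: 10.68
position: [0.3973, -0.2205, 0.0191]
tcp_rot: [-180.0, -0.0, 108.4]
ft_force: [-0.4, 0.2, -0.4]
grip_width: 0.0512
finger_force: 0.0
```

```bash
python3 -m inch '[[0,0,3,0],[0,0,3,0]]'; python3 -m inch '[[0,0,2,0],[0,0,3,0],[0,0,3,0]]'
```

```text
time_s: 10.92
position: [0.3973, -0.2206, 0.0161]
tcp_rot: [-180.0, -0.0, 108.4]
ft_force: [0.2, -0.2, -0.7]
grip_width: 0.0509
finger_force: 0.0
time_s: 11.3
position: [0.3974, -0.2206, 0.0132]
tcp_rot: [-180.0, -0.0, 108.4]
ft_force: [0.5, 0.4, -1.8]
grip_width: 0.0513
finger_force: 0.0
```

```bash
python3 -m inch '[[-5,0,-1,0],[-10,0,-1,0],[-16,1,-1,0],[-24,2,-1,0],[-32,3,-1,0],[-40,4,-1,0],[-48,5,-1,0],[-56,6,-1,0]]'; python3 -m inch '[[-8,0,0,0],[-16,0,0,0],[-24,0,0,0],[-30,0,0,0],[-34,0,0,0],[-34,0,0,0]]'
cat > look.py <<'E'
from h import *; import json,sys
p=np.array(json.load(open('p.json')))
rf=lambda q:(R.from_euler('z',-p[2]).apply(np.array(q)-[p[0],p[1],0])*1e3).round(1)
o=get_obs(); print('tcp reader',rf(o['position']),o['tcp_rot'][2].round(2),o['time_s'])
for n in('top','scene','wrist'):
    c=cam(n); cv2.imwrite(f'pics/{n}_{sys.argv[1]}.png',c['px'])
    for k in masks_of(n,'grain_dish')[:2]:
        e=cv2.fitEllipse(max(cv2.findContours(k['mask'].astype(np.uint8),0,2)[0],key=cv2.contourArea)); print(n,'dish',round(k['confidence'],2),np.round(e[0]),np.round(e[1]),rf(atz(c,e[0],.009)))
    for t in('cover_grip','moisture_dish','green_vial'):
        for s in spot_point(n,t)[:1]: print(n,t,round(s['confidence'],2),rf(atz(c,np.array(s['centre'])*[640,480],.06 if t=='cover_grip' else 0)))
E
python3 look.py a
```

```text
time_s: 12.3
position: [0.421, -0.2724, 0.0143]
tcp_rot: [-180.0, -0.0, 108.4]
ft_force: [-1.1, 1.3, 0.6]
grip_width: 0.0512
finger_force: 1.2
time_s: 13.05
position: [0.4317, -0.3047, 0.0143]
tcp_rot: [180.0, 0.0, 108.4]
ft_force: [-0.5, 1.3, -0.2]
grip_width: 0.0513
finger_force: 0.3
tcp reader [-140.1   -0.5   14.3] 108.38 13.05
top dish 0.92 [389. 356.] [55. 56.] [ -64.4 -228.7    9. ]
top dish 0.74 [338. 238.] [38. 51.] [-76.6  -7.4   9. ]
top cover_grip 0.64 [ -4.9 109.5  60. ]
top moisture_dish 0.65 [-84.7  -1.3   0. ]
top green_vial 0.84 [ -32.5 -119.1    0. ]
scene dish 0.83 [337. 243.] [46. 53.] [-88.6  -0.6   9. ]
scene dish 0.74 [319. 360.] [60. 62.] [ -67.2 -228.     9. ]
scene cover_grip 0.95 [-10.6 100.7  60. ]
scene moisture_dish 0.56 [-126.8  163.9    0. ]
wrist dish 0.62 [318. 385.] [111. 161.] [-109.3    0.4    9. ]
```

```bash
python3 -m inch '[[-6,0,0,0],[-14,0,0,0],[-22,0,0,0],[-30,0,0,0],[-38,0,0,0],[-46,0,0,0],[-54,0,0,0],[-60,0,0,0]]';  python3 -m inch '[[-6,0,0,0],[-12,0,0,0],[-17,0,0,0],[-21,0,0,0],[-21,0,0,0]]'; python3 look.py b
```

```text
time_s: 14.8
position: [0.4506, -0.3617, 0.0143]
tcp_rot: [-180.0, 0.0, 108.4]
ft_force: [-0.4, 1.9, -0.4]
grip_width: 0.0511
finger_force: 0.8
time_s: 15.42
position: [0.4573, -0.3815, 0.0144]
tcp_rot: [180.0, 0.0, 108.4]
ft_force: [-0.4, 0.6, 0.2]
grip_width: 0.0514
finger_force: 0.2
tcp reader [-59.1  -0.5  14.4] 108.39 15.425
top dish 0.76 [385. 238.] [11. 45.] [ -0.4 -35.9   9. ]
top dish 0.67 [389. 355.] [55. 56.] [ -64.  -228.5    9. ]
top moisture_dish 0.75 [-117.9  165.5    0. ]
top green_vial 0.89 [ -31.8 -116.2    0. ]
scene dish 0.96 [319. 360.] [61. 62.] [ -67.5 -228.3    9. ]
scene dish 0.67 [382. 251.] [43. 55.] [-7.8  1.8  9. ]
scene cover_grip 0.93 [-14.4  95.8  60. ]
scene moisture_dish 0.57 [-118.5  160.5    0. ]
scene green_vial 0.82 [ -37.5 -127.5    0. ]
wrist dish 0.94 [318. 385.] [110. 160.] [-28.2   0.2   9. ]
wrist green_vial 0.82 [ -33.6 -121.     0. ]
```

View pics/top_b.png

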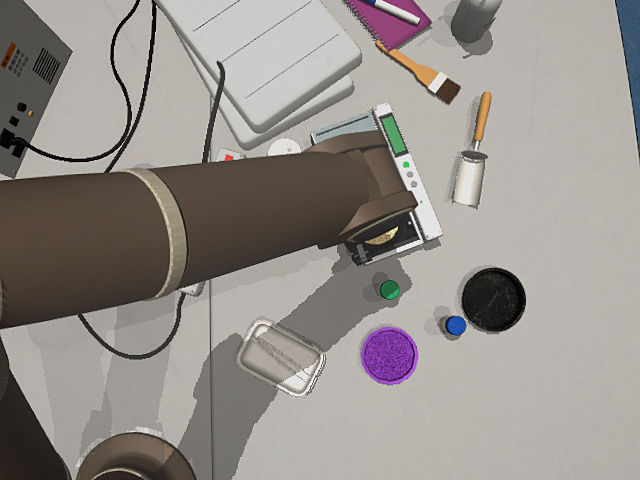

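The dish at (382,238) is in the bay and the force has not risen yet. About 6 mm remain, so I'll inch on.

```bash
python3 -m inch '[[-1,0,0,0],[-2,0,0,0],[-3,0,0,0],[-4,0,0,0],[-5,0,0,0]]';  python3 -m inch '[[-1,0,0,0],[-2,0,0,0],[-2,0,0,0]]'
```

```text
time_s: 16.8
position: [0.4587, -0.3857, 0.0142]
tcp_rot: [-180.0, -0.0, 108.4]
ft_force: [-0.8, 1.8, 0.3]
grip_width: 0.0515
finger_force: 0.9
time_s: 17.18
position: [0.4594, -0.3878, 0.0143]
tcp_rot: [180.0, 0.0, 108.4]
ft_force: [-1.2, 2.2, -0.4]
grip_width: 0.0512
finger_force: 0.7
```

```bash
python3 -m inch '[[-1,0,0,0],[-2,0,0,0],[-2,0,0,0]]'
```

```text
time_s: 17.55
position: [0.4599, -0.3894, 0.0142]
tcp_rot: [-180.0, -0.0, 108.4]
ft_force: [-0.7, 2.8, 0.3]
grip_width: 0.0511
finger_force: 1.1
```

```bash
python3 -m inch '[[-1,0,0,0],[-2,0,0,0],[-2,0,0,0]]'; python3 -m inch '[[-1,0,0,0],[-1,0,0,0]]'
```

```text
time_s: 17.92
position: [0.4601, -0.3901, 0.014]
tcp_rot: [-180.0, -0.2, 108.4]
ft_force: [-2.8, 6.0, 2.2]
grip_width: 0.0512
finger_force: 2.9
time_s: 18.18
position: [0.4602, -0.3903, 0.0139]
tcp_rot: [-180.0, -0.2, 108.4]
ft_force: [-3.8, 8.5, 4.7]
grip_width: 0.0514
finger_force: 3.9
```

```bash
python3 -m inch '[[5,0,0,0],[25,0,0,0],[60,0,0,0],[90,0,-40,0],[90,0,-90,0],[90,0,-140,0],[90,0,-170,0],[90,0,-170,0]]'; python3 look.py c; python3 - <<'E'
import cv2
i=cv2.imread('pics/wrist_c.png'); cv2.imwrite('pics/wrist_c.png',i)
E
```

```text
time_s: 19.18
position: [0.434, -0.3085, 0.1869]
tcp_rot: [179.7, 0.3, 108.4]
ft_force: [0.6, -0.2, 1.0]
grip_width: 0.0513
finger_force: 0.0
tcp reader [-135.8    0.6  186.9] 108.39 19.175
top dish 0.94 [379. 218.] [54. 55.] [3.6 0.5 9. ]
top dish 0.78 [390. 355.] [56. 57.] [ -63.8 -228.6    9. ]
top cover_grip 0.67 [ -4.7 109.9  60. ]
top moisture_dish 0.21 [-54.7   0.8   0. ]
top green_vial 0.63 [ -33.8 -116.7    0. ]
scene dish 0.63 [386. 251.] [43. 57.] [-1.3  3.1  9. ]
scene dish 0.17 [391. 196.] [59. 74.] [-10.8 137.7   9. ]
scene cover_grip 0.74 [-10.7 101.2  60. ]
scene moisture_dish 0.73 [-116.7  157.2    0. ]
scene green_vial 0.57 [ -37.7 -122.7    0. ]
wrist dish 0.86 [319. 358.] [ 92. 102.] [2.3 1.  9. ]
wrist dish 0.69 [ 68. 292.] [ 97. 114.] [ -66.3 -229.4    9. ]
wrist moisture_dish 0.94 [-119.3  159.3    0. ]
wrist green_vial 0.83 [ -33.4 -120.8    0. ]
```

View pics/wrist_c.png

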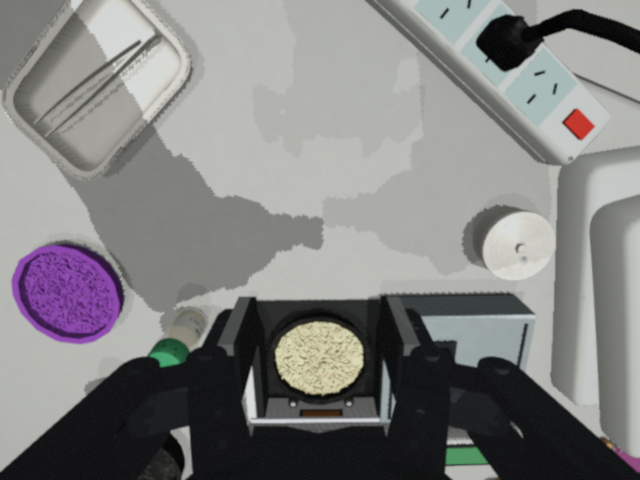

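The dish sits centred in the bay at (319,358), flat, with the vial and moisture dish unmoved. Its position, about +2 mm in the fitted frame, agrees with the 9 N contact at the stops. Next I'll return to the cover grip.

```bash
python3 -m inch '[[-33,26,0,0],[-66,52,0,0],[-99,78,0,0],[-131,102,0,0],[-131,102,40,0],[-131,102,80,0],[-131,102,110,0],[-131,102,110,0]]' 0.6; python3 look.py d | head -1;  python3 -m inch '[[0,0,10,0],[0,0,10,0]]'
```

```text
time_s: 20.92
position: [0.5694, -0.3979, 0.0717]
tcp_rot: [-179.8, -0.2, 108.4]
ft_force: [0.8, 0.4, 0.0]
grip_width: 0.0513
finger_force: 0.0
tcp reader [ -8.1 100.7  71.7] 108.4 20.925
time_s: 21.92
position: [0.57, -0.3984, 0.0629]
tcp_rot: [-179.9, -0.1, 108.4]
ft_force: [-0.2, -0.3, -0.3]
grip_width: 0.0516
finger_force: 0.0
```

```bash
python3 -m inch '[[-2,2,-3,0],[-2,2,-3,0],[-2,2,-3,0],[-2,2,-3,0],[-2,2,-3,0]]' 0 40; python3 -m inch '[[0,-8,0,0],[0,-22,0,0],[0,-36,0,0],[0,-50,0,0],[0,-64,0,0],[0,-78,0,0],[0,-92,0,0],[0,-104,0,0]]'; python3 -m inch '[[0,-5,0,0],[0,-10,0,0],[0,-13,0,0],[0,-15,0,0],[0,-16,0,0],[0,-16,0,0]]'
```

```text
time_s: 22.55
position: [0.5727, -0.401, 0.0679]
tcp_rot: [-180.0, 0.0, 108.4]
ft_force: [-3.6, -0.8, 6.3]
grip_width: 0.0129
finger_force: 40.8
time_s: 23.55
position: [0.4736, -0.4352, 0.0679]
tcp_rot: [180.0, 0.2, 108.3]
ft_force: [4.3, -8.0, 2.8]
grip_width: 0.0131
finger_force: 40.5
time_s: 24.3
position: [0.4592, -0.4402, 0.0679]
tcp_rot: [180.0, 0.2, 108.3]
ft_force: [5.1, -6.7, 3.1]
grip_width: 0.0127
finger_force: 40.5
```

```bash
python3 -m inch '[[0,-1,0,0],[0,-2,0,0],[0,-3,0,0],[0,-3,0,0]]'
```

```text
time_s: 24.8
position: [0.459, -0.4402, 0.0679]
tcp_rot: [179.8, 0.3, 108.5]
ft_force: [11.4, -6.8, 0.3]
grip_width: 0.013
finger_force: 40.0
```

The cover is at its shut stop. I'll relax, release and rise.

```bash
python3 -m inch '[[0,2,0,0],[0,2,0,0]]'; python3 -m inch '[[0,0,0,0],[0,0,0,0],[0,0,0,0],[0,0,-40,0],[0,0,-90,0],[60,0,-140,0],[110,0,-170,0],[150,0,-200,0]]' 0.6; python3 -m inch '[[0,60,0,0],[0,120,0,0],[0,120,0,0]]'; python3 look.py e
```

```text
time_s: 25.05
position: [0.4591, -0.4402, 0.0679]
tcp_rot: [179.9, 0.2, 108.4]
ft_force: [7.0, -6.6, 2.2]
grip_width: 0.0131
finger_force: 40.3
time_s: 26.05
position: [0.41, -0.2944, 0.2675]
tcp_rot: [-180.0, -0.1, 108.4]
ft_force: [0.6, 1.1, 1.2]
grip_width: 0.0513
finger_force: 0.0
time_s: 26.42
position: [0.5288, -0.2542, 0.2662]
tcp_rot: [-180.0, -0.1, 108.8]
ft_force: [-0.9, -0.1, -0.3]
grip_width: 0.0514
finger_force: 0.0
tcp reader [-157.3  107.7  266.2] 108.85 26.425
top dish 0.9 [389. 355.] [56. 56.] [ -64.5 -228.3    9. ]
top cover_grip 0.93 [-10.2 -18.5  60. ]
top moisture_dish 0.81 [-107.6  165.8    0. ]
top green_vial 0.95 [ -31.7 -117.9    0. ]
scene dish 0.86 [319. 360.] [60. 63.] [ -67.7 -227.7    9. ]
scene cover_grip 0.95 [ -9.  -26.3  60. ]
scene moisture_dish 0.67 [-122.4  165.9    0. ]
scene green_vial 0.78 [ -36.3 -125.6    0. ]
wrist dish 0.55 [ 30. 273.] [77. 90.] [ -66.  -229.4    9. ]
wrist cover_grip 0.72 [ -3.  -16.8  60. ]
wrist moisture_dish 0.87 [-120.   160.1    0. ]
wrist green_vial 0.71 [ -35.8 -120.7    0. ]
```

View pics/scene_e.png

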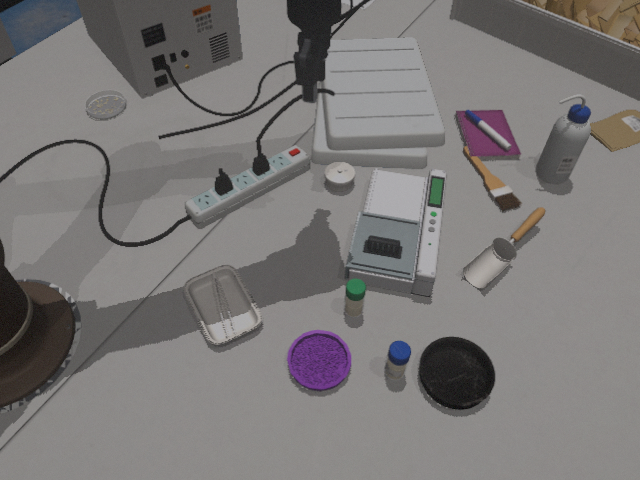

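The grey cover lies over the bay with its grip at (383,247), measured at reader y ≈ -18 mm, which is shut. The vial at (355,298) and moisture dish at (340,177) are where they were, and the arm is clear.

```bash
python3 -c "
from workcell import *
print(sign_off())"
```

```text
the job is handed in; nothing more can be done
None
```

The grain dish is home in the reader's bay against the stops and the cover is shut to its end stop; the vial and moisture dish were left where they stood, and the job was handed in at about 27 s (limit 64 s), with no verdict returned.

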